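# Put the cleaned microscope objectives back in their storage cases

### The job

The four objectives of the microscope have been cleaned and stand about on the bench. Set each one gently, upright and lens up, into the storage-case base of its own ring colour (red, yellow, green, blue); they must not be dropped. Leave the spare eyepiece and the oil bottle standing where they are.

Things in the scene. Friction and masses are not known exactly. Their poses are not given: they have to be found in the camera images.
- objective_red_mid (a point): Microscope objective with the red ring: silvery cylinder standing upright on its 25 mm thread, nose up, 56 mm tall, about 150 g. Its barrel, 34 mm in diameter, runs from 3 to 40 mm above its underside (grip it there); above is a red conical shoulder and a thin steel nose with a dark lens. The point is its centre, 28 mm above its underside; z is its long axis, towards the nose.
- objective_yellow_mid (a point): Microscope objective with the yellow ring: silvery cylinder standing upright on its 25 mm thread, nose up, 60 mm tall, about 150 g. Its barrel, 34 mm in diameter, runs from 3 to 44 mm above its underside (grip it there); above is a yellow conical shoulder and a thin steel nose with a dark lens. The point is its centre, 30 mm above its underside; z is its long axis, towards the nose.
- objective_green_mid (a point): Microscope objective with the green ring: silvery cylinder standing upright on its 25 mm thread, nose up, 64 mm tall, about 150 g. Its barrel, 34 mm in diameter, runs from 3 to 48 mm above its underside (grip it there); above is a green conical shoulder and a thin steel nose with a dark lens. The point is its centre, 32 mm above its underside; z is its long axis, towards the nose.
- objective_blue_mid (a point): Microscope objective with the blue ring: silvery cylinder standing upright on its 25 mm thread, nose up, 68 mm tall, about 150 g. Its barrel, 34 mm in diameter, runs from 3 to 52 mm above its underside (grip it there); above is a blue conical shoulder and a thin steel nose with a dark lens. The point is its centre, 34 mm above its underside; z is its long axis, towards the nose.
- base_red: Loose storage-case base for the objective with the red ring: round shallow white plastic dish, black ribbed foot, red ring on its rim and red liner in its well. 67 mm across at the foot, 61 mm at the rim, 10.5 mm high. The open round well is 52 mm across; its flat floor (with a thin printed black circle) is 3 mm above the bench. About 120 g, free. Origin: centre of its underside; z is up.
- base_yellow: Loose storage-case base for the objective with the yellow ring: round shallow white plastic dish, black ribbed foot, yellow ring on its rim and yellow liner in its well. 67 mm across at the foot, 61 mm at the rim, 10.5 mm high. The open round well is 52 mm across; its flat floor (with a thin printed black circle) is 3 mm above the bench. About 120 g, free. Origin: centre of its underside; z is up.
- base_green: Loose storage-case base for the objective with the green ring: round shallow white plastic dish, black ribbed foot, green ring on its rim and green liner in its well. 67 mm across at the foot, 61 mm at the rim, 10.5 mm high. The open round well is 52 mm across; its flat floor (with a thin printed black circle) is 3 mm above the bench. About 120 g, free. Origin: centre of its underside; z is up.
- base_blue: Loose storage-case base for the objective with the blue ring: round shallow white plastic dish, black ribbed foot, blue ring on its rim and blue liner in its well. 67 mm across at the foot, 61 mm at the rim, 10.5 mm high. The open round well is 52 mm across; its flat floor (with a thin printed black circle) is 3 mm above the bench. About 120 g, free. Origin: centre of its underside; z is up.
- eyepiece_mid (a point): Spare eyepiece, to be left alone: black cylinder 39 mm across at the top, on a narrower steel tube with a black end cap, standing upright, 57 mm tall, with a dark lens facing up and no coloured ring. The point is its centre, half-way up; z is up.
- oil_bottle_mid (a point): Immersion-oil bottle, to be left alone: small amber glass bottle 31 mm in diameter and 74 mm tall with a white label band, a black cap and a dropper teat. The point is its centre, half-way up; z is up.
There are look-alikes about, which are no part of the job. What is shaped like the base_blue but brown or pink is not meant.

How it is judged:
By the outcome, as a careful person would: the job done as asked, in the order asked, and still so for the second after the job is handed in, with the robot touching nothing.
It also fails if it takes over 104 s, if anything falls off the work surface, if the arm or the gripper's body presses on something with over 40 N, if the wrist force passes 120 N, or if a joint passes its speed limit or range.

### The arm

A 7-joint arm with a two-finger parallel gripper is mounted at the origin on the work surface. World frame = base frame: x ahead of the robot, y to its left, z up, the work surface at z = 0. Lengths are in m, angles in rad, forces in N, time in s.
With the tool pointing down it reaches from about 0.35 to 0.9 m from the base axis. Payload 8.1 kg.
Tool frame: the origin (TCP) lies on the mounting face of the last link; the fingertips stand 178 mm ahead of it and the grasp point (between the pads) lies 159 mm ahead of it; z points along the fingers, y is the direction in which the jaws open and shut (so a half turn about z gives the same grasp; the last joint's range is limited). The gripper opens to 92 mm and grips with 3 to 60 N. Pads are 19 mm wide; open, the fingers measure 130 mm over their backs; the gripper's body (75 mm by 190 mm) begins 47 mm behind the grasp point.
Start: joints at [1.068, 0.434, 0.025, 1.573, -0.012, 1.134, -0.075], TCP at [0.243, -0.576, 0.405] pointing down, gripper open.
Joint ranges: [-2.62, 2.62], [-0.44, 2.09], [-1.27, 1.32], [0.08, 2.57], [-1.32, 4.46], [0.12, 2], [-2.74, 2.74]. Speed limits (rad/s): [2.22, 2.22, 3.01, 3.01, 3.14, 3.14, 3.14].

### API

Orientations are given as a 3x3 rotation matrix whose columns are the frame's x, y, z axes.
In Python, from workcell import robot gives the robot as it stands.
- The arm moves only by the shell command python3 -m creep 'ROWS' [FORCE]. ROWS is JSON, a list that holds one entry, the list of rows, each a list of 5 numbers: the shift along the tool's x, y, z in units of 40 mm (1.0 is 40 mm), then the turn about the tool's z in units of 8 degrees (1.0 is 8 degrees), then the finger opening in mm, from 0 to 91.8. A call has 1 to 20 rows; each row shifts and turns the commanded pose from where the row before left it, along the tool's axes as they then stand; what a row does not reach is not made up. A row lasts 1/8 s, in which the tool goes at most 62.5 mm and 10.7 degrees, less where a joint would pass 70% of its speed; a pose out of reach is approached as far as the arm can. A call is refused whole if a number of a shift passes 1 or a number of a turn 1, either way. A call with a gripper value outside its range is refused whole. The fingers move at their own pace and stop on an object; FORCE is the grip in N (left out, the last holds). Time passes only in rows, so rows that do not move let the fingers close. It gives the time, the measured TCP pose, the force and the opening at its end, in the units of the state.
- robot.sense(): the state, without advancing time (a new reading comes with each control period).
- robot.snapshot(name): name is "scene" or "side" or "wrist"; returns the picture (384x512x3 uint8, blue, green, red); there is no depth.
- robot.get_calibration(name): a dict with "camera_matrix" (3x3 intrinsics, pixels), "R" (3x3) and "t" (3): a world point X has camera coordinates R X + t. Camera axes: x right, y down, z forward; pixel columns grow to the right and rows downward; lengths in m; the calibration is good to about 2 mm. A picture is of the moment at which its call begins: read the wrist's pose just before it. get_calibration takes no time and is no camera call; for the wrist camera it gives the pose at the moment of the call.
- robot.finish_job(): hands the job in, once; it reports no verdict.
The state is a dict: "time_s": time; "qpos": joint angles; "joint_vel": joint speeds; "tau": joint torques, N m; "tcp_pos": TCP position; "eef_rot": TCP orientation; "contact_force": force on the tool from outside, world axes, zero at the start; "wrist_torque": the same for the moment, N m; "grip_width": finger opening in m.
Only numpy, scipy, OpenCV 4.12 (cv2) and the standard library are available. Lean on these libraries where they do the work, as an engineer would, in place of code of your own. Each camera call takes 0.05 s, during which the arm holds its last target. There are 200 camera calls.

## Working session

There is one attempt and no reset: what is moved stays moved. The work goes in short steps, Python scripts to look and compute and a shell command to move; the robot and the scene stay as the last step left them, time stands still between calls to the robot, and variables do not carry over. Pictures are saved under pics/ and viewed, on a budget of 14 in all, crops included, one or two more only if the job needs it, and the job is handed in when it is done.

```bash
mkdir -p pics; ls; python3 - <<'E'
from workcell import robot
import cv2, numpy as np
s=robot.sense(); print(s['time_s'],s['tcp_pos'],np.round(s['eef_rot'],3),s['grip_width'])
for n in("scene","side","wrist"):
    c=robot.get_calibration(n); im=robot.snapshot(n); cv2.imwrite(f"pics/{n}0.png",im)
    R=np.array(c['R']);t=np.array(c['t']);print(n,np.round(c['camera_matrix'],1).tolist(),np.round(-R.T@t,3),np.round(R,2).tolist())
E
```

```text
pics
0.0 [ 0.24314719 -0.5755016   0.40394071] [[ 0.921  0.389 -0.001]
 [ 0.389 -0.921  0.001]
 [-0.    -0.002 -1.   ]] 0.09197144289708077
scene [[477.7, 0.0, 252.3], [0.0, 477.7, 195.1], [0.0, 0.0, 1.0]] [ 0.872 -0.672  0.976] [[0.82, 0.57, 0.02], [0.45, -0.63, -0.64], [-0.35, 0.53, -0.77]]
side [[492.5, 0.0, 254.3], [0.0, 492.5, 197.7], [0.0, 0.0, 1.0]] [ 0.319 -1.21   1.007] [[1.0, -0.09, 0.01], [-0.05, -0.61, -0.79], [0.08, 0.79, -0.61]]
wrist [[310.0, 0.0, 254.7], [0.0, 310.0, 188.3], [0.0, 0.0, 1.0]] [ 0.307 -0.547  0.384] [[0.39, -0.92, -0.0], [-0.89, -0.38, 0.26], [-0.24, -0.1, -0.97]]
```

View pics/scene0.png

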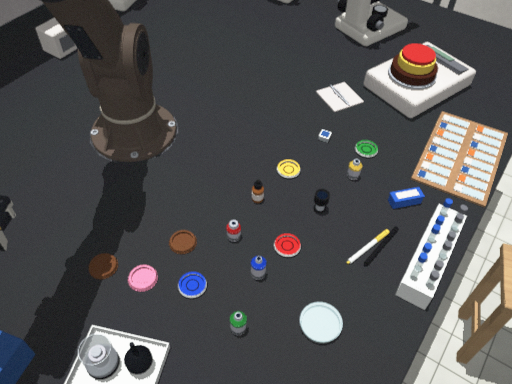

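View pics/side0.png

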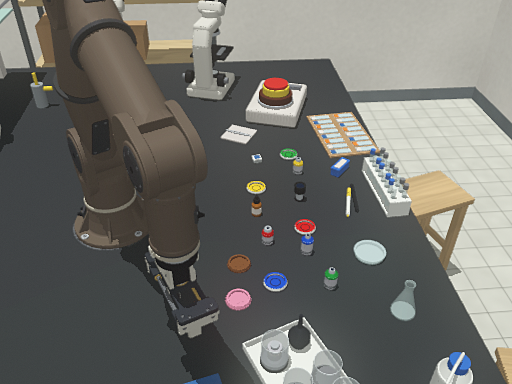

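Scene view: objectives are red (234,230), blue (258,266), green (238,322) and yellow (355,168). Bases are yellow (288,169), green (367,149), red (287,245) and blue (192,285). Leave alone the eyepiece (321,200), the oil bottle (258,192), and the brown and pink dishes.

```bash
cat > h.py <<'E'
import cv2, numpy as np
from workcell import robot
def cal(n):
    c=robot.get_calibration(n); return [np.array(c[k],float) for k in('camera_matrix','R','t')]
def ray(c,p):
    K,R,t=c; return -R.T@t, R.T@np.linalg.solve(K,[p[0],p[1],1])
def plane(c,p,z):
    o,d=ray(c,p); return (o+d*(z-o[2])/d[2])[:2]
def proj(c,X):
    K,R,t=c; q=K@(R@np.array(X)+t); return q[:2]/q[2]
def tri(rs):
    A=0;b=0
    for o,d in rs:
        d=d/np.linalg.norm(d);P=np.eye(3)-np.outer(d,d);A=A+P;b=b+P@o
    return np.linalg.solve(A,b)
HUE=dict(red=(0,8),yellow=(22,33),green=(45,80),blue=(105,128))
def mask(im,col):
    h=cv2.cvtColor(im,cv2.COLOR_BGR2HSV);a,b=HUE[col]
    m=cv2.inRange(h,(a,120,60),(b,255,255))
    if col=='red': m|=cv2.inRange(h,(172,120,60),(180,255,255))
    return m
def blobs(im,col,amin=15):
    m=cv2.dilate(mask(im,col),np.ones((2,2)))if 0 else mask(im,col)
    cs,_=cv2.findContours(m,cv2.RETR_EXTERNAL,cv2.CHAIN_APPROX_NONE);out=[]
    for k in cs:
        x,y,w,h=cv2.boundingRect(k)
        if cv2.contourArea(k)>=amin:
            M=cv2.moments(cv2.convexHull(k)); out.append((M['m10']/M['m00'],M['m01']/M['m00'],w,h,cv2.contourArea(k)))
    return out
E
python3 - <<'E'
from h import *
cs={n:cal(n) for n in('scene','side')}
for col,sh in zip(HUE,(.045,.049,.053,.057)):
    for n in cs:
        im=cv2.imread(f'pics/{n}0.png')
        for b in blobs(im,col):
            print(col,n,np.round(b,1),'rim',np.round(plane(cs[n],b,.0105),4),'sh',np.round(plane(cs[n],b,sh),4))
E
```

```text
red scene [287.2 243.2  26.   22.  396. ] rim [ 0.587  -0.0815] sh [ 0.5972 -0.1026]
red scene [233.2 228.   15.   11.   61.5] rim [ 0.4538 -0.1207] sh [ 0.4688 -0.1404]
red scene [413.6  67.6  44.   24.  154.5] rim [0.5586 0.7742] sh [0.5698 0.7225]
red scene [418.2  53.5  34.   22.  531. ] rim [0.5394 0.8619] sh [0.5513 0.8071]
red side [267.4 232.6  12.    8.   43. ] rim [ 0.466  -0.1054] sh [ 0.4609 -0.1436]
red side [304.8 225.   20.   13.  183. ] rim [ 0.5849 -0.0804] sh [ 0.5758 -0.1195]
red side [275.4  83.2  24.   13.  220. ] rim [0.6223 0.9387] sh [0.6118 0.8643]
yellow scene [382.  234.7  15.   13.   72. ] rim [0.765  0.0753] sh [0.7693 0.0455]
yellow scene [355.2 165.7  14.   10.   59.5] rim [0.6045 0.2468] sh [0.6151 0.2101]
yellow scene [288.4 166.8  23.   17.  263. ] rim [0.4554 0.1351] sh [0.4721 0.1029]
yellow scene [415.4  63.2  38.   24.  306.5] rim [0.5538 0.8017] sh [0.5665 0.7429]
yellow side [348.3 191.4   5.    9.   22.5] rim [0.7605 0.0775] sh [0.7434 0.0277]
yellow side [255.8 185.7  19.   11.  136.5] rim [0.4535 0.1353] sh [0.4483 0.0833]
yellow side [297.6
[... 1618 characters left out ...]
.4715 0.3115] sh [0.4908 0.2641]
blue side [207.4 379.6  38.   11.  175. ] rim [ 0.2773 -0.5823] sh [ 0.2793 -0.6116]
blue side [463.3 365.9  16.   20.  159. ] rim [ 0.8635 -0.5991] sh [ 0.8381 -0.6276]
blue side [452.8 358.9  13.   18.  107. ] rim [ 0.847  -0.5792] sh [ 0.8224 -0.6086]
blue side [275.1 279.8  23.   17.  277.5] rim [ 0.4654 -0.2982] sh [ 0.4586 -0.3407]
blue side [306.9 239.5  13.   10.   62. ] rim [ 0.58   -0.1461] sh [ 0.5679 -0.1958]
blue side [389.6 178.5   9.   12.   39.5] rim [0.9224 0.1385] sh [0.8943 0.0756]
blue side [379.8 162.9   9.   11.   31.5] rim [0.9169 0.2368] sh [0.889  0.1693]
blue side [339.5 166.4  19.   20.  214.5] rim [0.7651 0.227 ] sh [0.7443 0.1599]
```

View pics/wrist0.png

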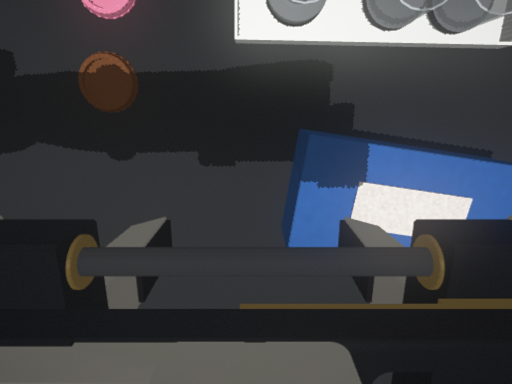

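```bash
python3 -m creep '[[[0,0,0,0.95,90],[0,0,0,0.95,90],[0,0,0,0.95,90],[0.3,-0.5,0,0,90],[0.5,-1,0,0,90],[0.5,-1,0,0,90],[0.5,-1,0,0,90],[0.5,-1,0,0,90],[0.5,-1,0,0,90],[0.5,-1,0,0,90],[0.5,-1,0,0,90],[0.5,-1,0,0,90],[0.5,-1,0,0,90],[0.5,-1,0,0,90],[0.3,-0.5,0,0,90],[0,0,0,0,90],[0,0,0,0,90]]]'
cat > look.py <<'E'
from h import *
import sys
s=robot.sense(); print(s['time_s'],np.round(s['tcp_pos'],4),np.round(s['eef_rot'],3).tolist())
c=cal('wrist'); im=robot.snapshot('wrist'); cv2.imwrite(f'pics/{sys.argv[1]}.png',im)
for col,sh in zip(HUE,(.045,.049,.053,.057)):
    for b in blobs(im,col,60): print(col,np.round(b,1),'rim',np.round(plane(c,b,.0105),4),'sh',np.round(plane(c,b,sh),4))
E
python3 look.py w1
```

```text
time_s: 2.28
tcp_pos: [0.4659, -0.1356, 0.4046]
eef_rot: [[1.0, 0.003, -0.001], [0.003, -1.0, -0.0], [-0.001, 0.0, -1.0]]
contact_force: [0.1, -0.3, 0.0]
grip_width: 0.0902
2.275 [ 0.4659 -0.1356  0.4046] [[1.0, 0.003, -0.001], [0.003, -1.0, -0.0], [-0.001, 0.0, -1.0]]
red [253.2 170.7  31.   30.  698.5] rim [ 0.4585 -0.1318] sh [ 0.4656 -0.132 ]
red [228.5  66.5  11.   30.  117.5] rim [ 0.5785 -0.1038] sh [ 0.5745 -0.1065]
red [207.4  58.8  27.   30.  576. ] rim [ 0.5866 -0.0802] sh [ 0.5819 -0.0852]
red [199.3  52.4  41.   52.  226.5] rim [ 0.5932 -0.0714] sh [ 0.5879 -0.0772]
yellow [ 38.7 171.   24.   23.  398.5] rim [0.4575 0.1323] sh [0.4655 0.1049]
green [442.8  25.2  37.   39.  643.5] rim [ 0.6214 -0.3392] sh [ 0.6116 -0.3159]
blue [385.7 163.   26.   25.  447.5] rim [ 0.4685 -0.2936] sh [ 0.4768 -0.2738]
blue [306.1  67.6  35.   38.  966. ] rim [ 0.5775 -0.1915] sh [ 0.5723 -0.1844]
```

View pics/w1.png

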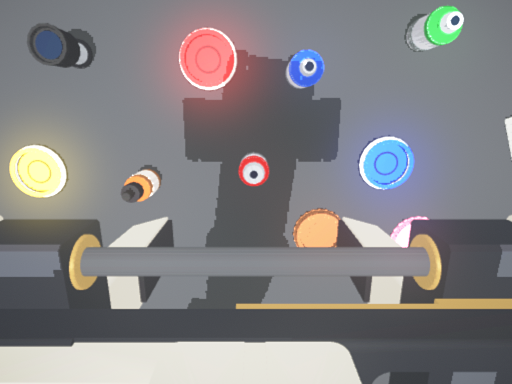

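```bash
python3 -m creep '[[[0,-0.09,0.5,0,90],[0,0,1,0,90],[0,0,1,0,80],[0,0,1,0,70],[0,0,1,0,70],[0,0,0.6,0,70],[0,0,0.27,0,70],[0,0,0,0,70],[0,0,0,0,30],[0,0,0,0,30],[0,0,0,0,30],[0,0,0,0,30],[0,0,0,0,30],[0,0,0,0,30],[0,0,0,0,30]]]' 20
```

```text
time_s: 4.2
tcp_pos: [0.4666, -0.1319, 0.1902]
eef_rot: [[1.0, 0.002, 0.0], [0.002, -1.0, -0.0], [0.0, 0.0, -1.0]]
contact_force: [-0.7, -1.3, 5.7]
grip_width: 0.0334
```

```bash
python3 -m creep '[[[0,0,-0.2,0,30],[0,0,-0.6,0,30],[0,0,-0.7,0,30],[0,0,-0.5,0,30],[0.5,-0.2,0,0,30],[0.8,-0.35,0,0,30],[0.8,-0.35,0,0,30],[0.6,-0.25,0,0,30],[0.3,-0.13,0,0,30],[0,0,0,0,30],[0,0,0,0,30]]]'
python3 - <<'E'
from h import *
cv2.imwrite('pics/s1.png',cv2.resize(robot.snapshot('scene')[180:300,180:340],None,fx=4,fy=4,interpolation=3))
cv2.imwrite('pics/d1.png',cv2.resize(robot.snapshot('side')[180:300,230:390],None,fx=4,fy=4,interpolation=3))
a=cv2.imread('pics/s1.png');b=cv2.imread('pics/d1.png');cv2.imwrite('pics/sd1.png',cv2.resize(np.hstack([a,b]),(800,300)))
E
```

```text
time_s: 5.58
tcp_pos: [0.5853, -0.081, 0.2698]
eef_rot: [[1.0, 0.001, -0.001], [0.001, -1.0, -0.0], [-0.001, 0.0, -1.0]]
contact_force: [-0.1, -0.3, -1.1]
grip_width: 0.0333
```

View pics/sd1.png

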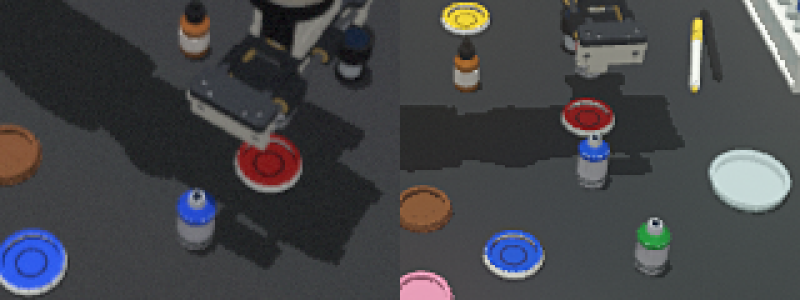

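The picture shows the red base empty (enlarged (268,162)) in the gripper's shadow. The objective is hidden between the fingers, and the opening of 33 mm confirms the grasp. Lowering now.

```bash
python3 -m creep '[[[0,0,0.4,0,30],[0,0,0.6,0,30],[0,0,0.45,0,30],[0,0,0.2,0,30],[0,0,0.12,0,30],[0,0,0.08,0,30],[0,0,0.05,0,30],[0,0,0,0,30],[0,0,0,0,30]]]'
```

```text
time_s: 6.8
tcp_pos: [0.5865, -0.0803, 0.1942]
eef_rot: [[1.0, 0.002, 0.0], [0.002, -1.0, -0.0], [0.0, 0.0, -1.0]]
contact_force: [0.5, -0.3, -1.4]
grip_width: 0.0339
```

```bash
python3 -m creep '[[[0,0,0.03,0,30],[0,0,0.02,0,30],[0,0,0,0,30]]]'
```

```text
time_s: 7.18
tcp_pos: [0.5866, -0.0803, 0.1932]
eef_rot: [[1.0, 0.002, 0.001], [0.002, -1.0, -0.0], [0.001, 0.0, -1.0]]
contact_force: [-3.7, -0.4, 11.3]
grip_width: 0.0335
```

```bash
python3 -m creep '[[[0,0,-0.02,0,35],[0,0,0,0,38],[0,0,0,0,44],[0,0,0,0,56],[0,0,0,0,60],[0,0,-0.3,0,60],[0,0,-0.8,0,70],[0,0,-1,0,80],[0,0,-1,0,90],[0,0,-1,0,90],[0,-0.4,-1,0,90],[0,-1,0,0,90],[0,-1,0,0,90],[0,-1,0,0,90],[0,-1,0,0,90],[0,-1,0,0,90],[0,-0.5,0,0,90],[0,0,0,0,90],[0,0,0,0,90]]]'
python3 look.py w2
```

```text
time_s: 9.55
tcp_pos: [0.5863, 0.1536, 0.3968]
eef_rot: [[1.0, -0.0, 0.0], [-0.0, -1.0, -0.001], [0.0, 0.001, -1.0]]
contact_force: [0.1, 0.6, -0.2]
grip_width: 0.0901
9.55 [0.5863 0.1536 0.3968] [[1.0, -0.0, 0.0], [-0.0, -1.0, -0.001], [0.0, 0.001, -1.0]]
red [ 452.9  166.1   58.    50.  1759.5] rim [ 0.5862 -0.0826] sh [ 0.5927 -0.0602]
yellow [193.8 147.9  33.   33.  799.5] rim [0.6082 0.2271] sh [0.6132 0.2195]
yellow [322.7   5.8  39.   15.   67.5] rim [0.7584 0.0831] sh [0.7477 0.0907]
green [ 102.6  157.2   52.    50.  1940.5] rim [0.5974 0.3362] sh [0.6041 0.3152]
blue [209.   15.2  61.   40.  180. ] rim [0.7496 0.2037] sh [0.7377 0.1975]
```

View pics/w2.png

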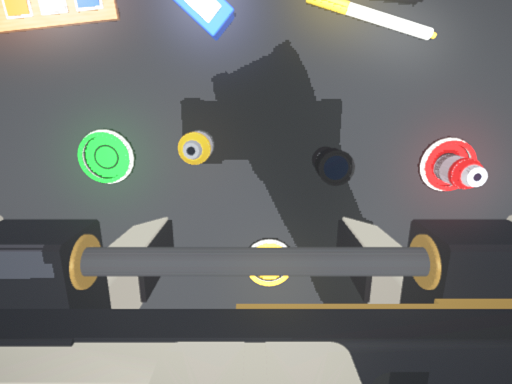

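Red stands upright in its base (455,165). The yellow objective is at (194,148), the green base at (105,157), and the eyepiece is undisturbed at (335,165).

```bash
python3 -m creep '[[[0.3,-0.8,0.3,0,90],[0.35,-0.86,0.7,0,80],[0,0,1,0,70],[0,0,1,0,70],[0,0,1,0,70],[0,0,0.7,0,70],[0,0,0.35,0,70],[0,0,0.12,0,70],[0,0,0,0,70],[0,0,0,0,30],[0,0,0,0,30],[0,0,0,0,30],[0,0,0,0,30],[0,0,0,0,30],[0,0,0,0,30],[0,0,0,0,30]]]' 20
```

```text
time_s: 11.6
tcp_pos: [0.6119, 0.2218, 0.1901]
eef_rot: [[1.0, 0.001, 0.0], [0.001, -1.0, -0.0], [0.0, 0.0, -1.0]]
contact_force: [-0.3, -3.1, 3.8]
grip_width: 0.0339
```

```bash
python3 -m creep '[[[0,0,-0.2,0,30],[0,0,-0.6,0,30],[0,0,-0.7,0,30],[0,0,-0.5,0,30],[-0.4,0.2,0,0,30],[-0.8,0.45,0,0,30],[-0.8,0.45,0,0,30],[-0.8,0.45,0,0,30],[-0.7,0.4,0,0,30],[-0.4,0.23,0,0,30],[0,0,0,0,30],[0,0,0.4,0,30],[0,0,0.6,0,30],[0,0,0.45,0,30],[0,0,0.2,0,30],[0,0,0.12,0,30],[0,0,0.06,0,30],[0,0,0,0,30],[0,0,0,0,30]]]'
```

```text
time_s: 13.98
tcp_pos: [0.4562, 0.1347, 0.1971]
eef_rot: [[1.0, 0.002, 0.001], [0.002, -1.0, 0.0], [0.001, -0.0, -1.0]]
contact_force: [-0.4, -1.0, -1.9]
grip_width: 0.0337
```

```bash
python3 -m creep '[[[0,0,0.05,0,30],[0,0,0.02,0,30],[0,0,0.02,0,30],[0,0,0,0,30]]]'
```

```text
time_s: 14.48
tcp_pos: [0.456, 0.1346, 0.1931]
eef_rot: [[1.0, 0.002, -0.0], [0.002, -1.0, -0.0], [-0.0, 0.0, -1.0]]
contact_force: [0.0, 0.2, -1.1]
grip_width: 0.0335
```

```bash
python3 -m creep '[[[0,0,0.02,0,30],[0,0,0,0,30]]]'
```

```text
time_s: 14.72
tcp_pos: [0.456, 0.1347, 0.1929]
eef_rot: [[1.0, 0.002, 0.0], [0.002, -1.0, -0.0], [0.0, 0.0, -1.0]]
contact_force: [-3.4, -1.1, 9.3]
grip_width: 0.0333
```

```bash
python3 -m creep '[[[0,0,-0.02,0,35],[0,0,0,0,38],[0,0,0,0,44],[0,0,0,0,56],[0,0,0,0,60],[0,0,-0.3,0,60],[0,0,-0.8,0,70],[0,0,-1,0,80],[0,0,-1,0,90],[0,0,-1,0,90],[0.1,0.4,-1,0,90],[0.2,1,0,0,90],[0.2,1,0,0,90],[0.2,1,0,0,90],[0.2,1,0,0,90],[0.2,1,0,0,90]]]'
python3 -m creep '[[[0.3,1,0,0,90],[0.3,1,0,0,90],[0.3,1,0,0,90],[0.3,1,0,0,90],[0.3,1,0,0,90],[0,0.7,0,0,90],[0,0,0,0,90],[0,0,0,0,90]]]'
python3 look.py w3
```

```text
time_s: 16.73
tcp_pos: [0.5002, -0.0825, 0.3981]
eef_rot: [[1.0, 0.002, 0.001], [0.002, -1.0, 0.0], [0.001, -0.0, -1.0]]
contact_force: [0.6, -0.0, 0.3]
grip_width: 0.0902
time_s: 17.73
tcp_pos: [0.5608, -0.3082, 0.3975]
eef_rot: [[1.0, 0.003, 0.0], [0.003, -1.0, 0.001], [0.0, -0.001, -1.0]]
contact_force: [-0.7, 0.7, -0.2]
grip_width: 0.0902
17.725 [ 0.5608 -0.3082  0.3975] [[1.0, 0.003, 0.0], [0.003, -1.0, 0.001], [0.0, -0.001, -1.0]]
red [  59.9  144.2   59.    52.  1852. ] rim [ 0.5865 -0.0754] sh [ 0.5906 -0.0971]
green [268.7 123.   33.   33.  818. ] rim [ 0.6116 -0.3219] sh [ 0.6138 -0.3201]
blue [246.7 233.5  47.   32.  982.5] rim [ 0.4736 -0.2957] sh [ 0.4935 -0.2971]
blue [141.8 161.8  35.   33.  839. ] rim [ 0.5657 -0.1705] sh [ 0.5739 -0.1877]
```

View pics/w3.png

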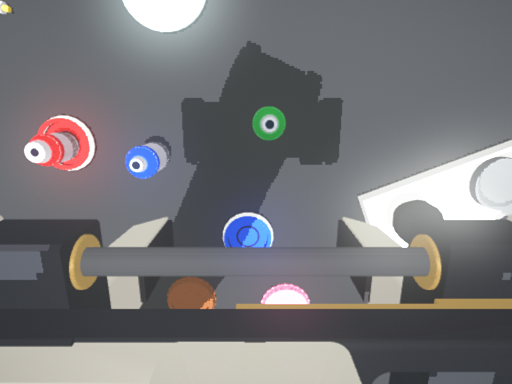

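The green objective is at (269,123), the blue one at (142,162) and the blue base at (248,235). Red is still upright in its base.

```bash
python3 -m creep '[[[0.6,0.15,0.3,0,90],[0.7,0.15,0.7,0,80],[0,0,1,0,70],[0,0,1,0,70],[0,0,1,0,70],[0,0,0.7,0,70],[0,0,0.35,0,70],[0,0,0.14,0,70],[0,0,0,0,70],[0,0,0,0,30],[0,0,0,0,30],[0,0,0,0,30],[0,0,0,0,30],[0,0,0,0,30],[0,0,0,0,30],[0,0,0,0,30]]]' 20
```

```text
time_s: 19.77
tcp_pos: [0.6128, -0.3212, 0.1897]
eef_rot: [[1.0, 0.002, 0.0], [0.002, -1.0, -0.0], [0.0, 0.0, -1.0]]
contact_force: [-0.4, -1.5, 2.2]
grip_width: 0.0337
```

```bash
python3 -m creep '[[[0,0,-0.2,0,30],[0,0,-0.6,0,30],[0,0,-0.9,0,30],[0,0,-0.9,0,30],[0,-0.3,-0.7,0,30],[0,-0.7,-0.2,0,30],[0,-1,0,0,30],[0,-1,0,0,30],[0,-1,0,0,30],[0,-1,0,0,30],[0,-1,0,0,30],[0,-1,0,0,30],[-0.1,-1,0,0,30],[-0.1,-1,0,0,30],[-0.1,-1,0,0,30],[-0.1,-1,0,0,30],[0,-1,0,0,30],[0,-1,0,0,30],[0,-1,0,0,30],[0,-1,0,0,30]]]'
python3 -m creep '[[[0,-0.8,0,0,30],[0,-0.4,0,0,30],[0,-0.2,0,0,30],[0,0,0,0,30],[0,0,0.4,0,30],[0,0,0.8,0,30],[0,0,0.8,0,30],[0,0,0.6,0,30],[0,0,0.4,0,30],[0,0,0,0,30]]]'
```

```text
time_s: 22.28
tcp_pos: [0.5954, 0.2802, 0.3297]
eef_rot: [[1.0, 0.002, -0.0], [0.002, -1.0, -0.0], [-0.0, 0.0, -1.0]]
contact_force: [0.8, -0.6, -1.0]
grip_width: 0.0338
time_s: 23.52
tcp_pos: [0.5953, 0.3339, 0.2079]
eef_rot: [[1.0, 0.001, -0.002], [0.001, -1.0, -0.002], [-0.002, 0.002, -1.0]]
contact_force: [0.1, 0.0, -1.2]
grip_width: 0.0337
```

Next: lower from 0.208 to 0.194, then to contact.

```bash
python3 -m creep '[[[0.03,-0.03,0.2,0,30],[0,0,0.1,0,30],[0,0,0.05,0,30],[0,0,0.02,0,30],[0,0,0,0,30]]]'
```

```text
time_s: 24.15
tcp_pos: [0.5968, 0.3361, 0.1949]
eef_rot: [[1.0, 0.002, 0.0], [0.002, -1.0, 0.0], [0.0, -0.0, -1.0]]
contact_force: [0.2, -0.4, -2.3]
grip_width: 0.0334
```

```bash
python3 -m creep '[[[0,0,0.03,0,30],[0,0,0.015,0,30],[0,0,0,0,30]]]'
```

```text
time_s: 24.52
tcp_pos: [0.5968, 0.3361, 0.1929]
eef_rot: [[1.0, 0.002, -0.0], [0.002, -1.0, -0.0], [-0.0, 0.0, -1.0]]
contact_force: [-0.1, -0.1, -1.6]
grip_width: 0.0338
```

```bash
python3 -m creep '[[[0,0,0.02,0,30],[0,0,0,0,30]]]'
```

```text
time_s: 24.78
tcp_pos: [0.5969, 0.3361, 0.1927]
eef_rot: [[1.0, 0.002, 0.0], [0.002, -1.0, 0.0], [0.0, -0.0, -1.0]]
contact_force: [-1.8, -1.5, 5.7]
grip_width: 0.0338
```

```bash
python3 -m creep '[[[0,0,-0.02,0,35],[0,0,0,0,38],[0,0,0,0,44],[0,0,0,0,56],[0,0,0,0,60],[0,0,-0.3,0,60],[0,0,-0.8,0,70],[0,0,-1,0,80],[0,0,-1,0,90],[0,0,-1,0,90],[0,0.4,-1,0,90],[0,1,0,0,90],[-0.1,1,0,0,90],[-0.1,1,0,0,90],[-0.1,1,0,0,90],[-0.1,1,0,0,90],[-0.1,1,0,0,90],[-0.1,1,0,0,90],[0,1,0,0,90],[0,1,0,0,90]]]'
python3 -m creep '[[[0,1,0,0,90],[0,1,0,0,90],[0,1,0,0,90],[0,0.6,0,0,90],[0,0,0,0,90],[0,0,0,0,90]]]'
python3 look.py w4
```

```text
time_s: 27.28
tcp_pos: [0.5732, -0.0412, 0.398]
eef_rot: [[1.0, 0.002, 0.001], [0.002, -1.0, 0.0], [0.001, -0.0, -1.0]]
contact_force: [0.7, -1.0, -0.8]
grip_width: 0.0899
time_s: 28.02
tcp_pos: [0.5738, -0.1829, 0.3974]
eef_rot: [[1.0, 0.003, 0.001], [0.003, -1.0, 0.001], [0.001, -0.001, -1.0]]
contact_force: [-0.2, 0.3, 1.0]
grip_width: 0.0898
28.025 [ 0.5738 -0.1829  0.3974] [[1.0, 0.003, 0.001], [0.003, -1.0, 0.001], [0.001, -0.001, -1.0]]
red [170.2 155.6  51.   45.  664.5] rim [ 0.5864 -0.0798] sh [ 0.5918 -0.0893]
blue [259.  174.4  33.   32.  788.5] rim [ 0.5639 -0.1857] sh [ 0.574  -0.1851]
```

```bash
python3 -m creep '[[[0,0.05,0.3,0,90],[0,0,0.7,0,80],[0,0,1,0,70],[0,0,1,0,70],[0,0,1,0,70],[0,0,0.7,0,70],[0,0,0.35,0,70],[0,0,0.13,0,70],[0,0,0,0,70],[0,0,0,0,30],[0,0,0,0,30],[0,0,0,0,30],[0,0,0,0,30],[0,0,0,0,30],[0,0,0,0,30],[0,0,0,0,30]]]' 20
```

```text
time_s: 30.08
tcp_pos: [0.5738, -0.1861, 0.1899]
eef_rot: [[1.0, 0.002, 0.0], [0.002, -1.0, -0.0], [0.0, 0.0, -1.0]]
contact_force: [-1.3, -0.2, 3.7]
grip_width: 0.0339
```

```bash
python3 -m creep '[[[0,0,-0.2,0,30],[0,0,-0.6,0,30],[0,0,-0.7,0,30],[0,0,-0.5,0,30],[-0.3,0.3,0,0,30],[-0.6,0.6,0,0,30],[-0.7,0.7,0,0,30],[-0.6,0.7,0,0,30],[-0.3,0.35,0,0,30],[-0.17,0.12,0,0,30],[0,0,0,0,30],[0,0,0.4,0,30],[0,0,0.6,0,30],[0,0,0.45,0,30],[0,0,0.2,0,30],[0,0,0.12,0,30],[0,0,0.08,0,30],[0,0,0.03,0,30],[0,0,0,0,30],[0,0,0,0,30]]]'
```

```text
time_s: 32.58
tcp_pos: [0.4672, -0.297, 0.1948]
eef_rot: [[1.0, 0.002, 0.0], [0.002, -1.0, -0.0], [0.0, 0.0, -1.0]]
contact_force: [0.8, 0.2, -1.0]
grip_width: 0.0338
```

```bash
python3 -m creep '[[[0,0,0.03,0,30],[0,0,0.02,0,30],[0,0,0,0,30]]]'
```

```text
time_s: 32.95
tcp_pos: [0.4672, -0.2969, 0.1929]
eef_rot: [[1.0, 0.002, 0.0], [0.002, -1.0, -0.0], [0.0, 0.0, -1.0]]
contact_force: [-0.8, 1.5, 5.7]
grip_width: 0.0335
```

Contact. I'll release, lift clear and look at everything.

```bash
python3 -m creep '[[[0,0,-0.02,0,35],[0,0,0,0,38],[0,0,0,0,44],[0,0,0,0,56],[0,0,0,0,60],[0,0,-0.3,0,60],[0,0,-0.8,0,70],[0,0,-1,0,80],[0,0,-1,0,90],[0,0,-1,0,90],[0,0.5,-1,0,90],[-0.5,1,0,0,90],[-0.5,1,0,0,90],[-0.5,1,0,0,90],[-0.5,1,0,0,90],[-0.5,1,0,0,90],[-0.5,0.5,0,0,90],[0,0,0,0,90],[0,0,0,0,90]]]'
python3 - <<'E'
from h import *
s=robot.sense();print(s['time_s'],s['tcp_pos'],s['contact_force'])
a=robot.snapshot('scene');b=robot.snapshot('side')
cv2.imwrite('pics/scene9.png',cv2.resize(a[120:340,150:400],None,fx=2.7,fy=2.7,interpolation=2))
cv2.imwrite('pics/side9.png',cv2.resize(b[130:310,210:380],None,fx=3.3,fy=3.3,interpolation=2))
E
```

```text
time_s: 35.33
tcp_pos: [0.3482, -0.5364, 0.3978]
eef_rot: [[1.0, 0.002, 0.001], [0.002, -1.0, 0.0], [0.001, -0.0, -1.0]]
contact_force: [0.7, 0.2, 0.6]
grip_width: 0.09
35.325 [ 0.34818036 -0.53641587  0.39781515] [0.6898139  0.23286028 0.56955163]
```

View pics/scene9.png

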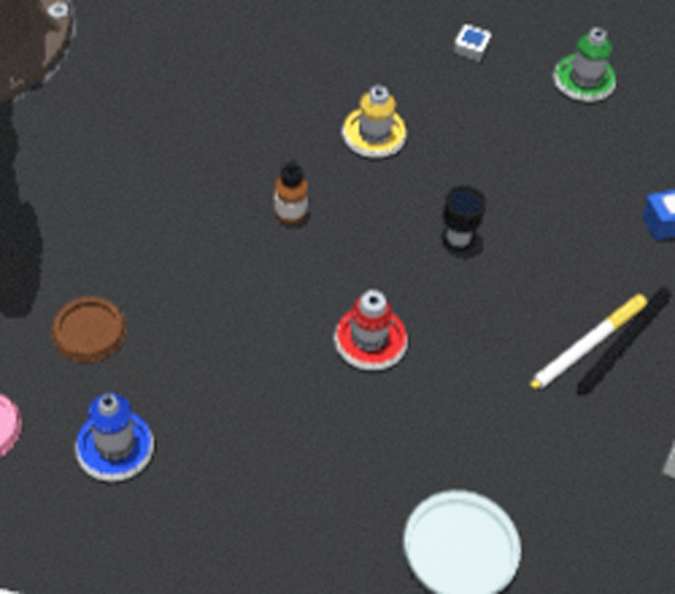

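View pics/side9.png

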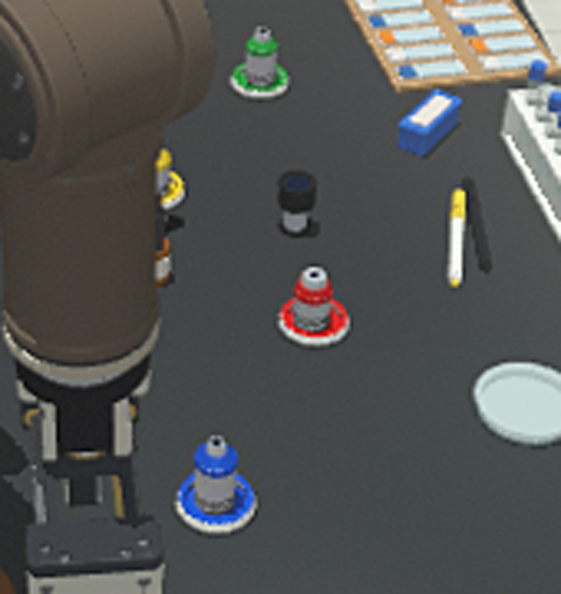

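All four objectives stand upright, each inside its own base: in the scene crop, yellow (375,115), green (590,65), red (371,325) and blue (112,430). The eyepiece (463,220) and oil bottle (291,195) are upright and unmoved.

```bash
python3 -c "
from workcell import robot
print(robot.finish_job())"
```

```text
the job is handed in; nothing more can be done
None
```

All four objectives (red, yellow, green, blue) are in the bases of their own colours. I lowered each one until the wrist sensed light contact (about 6–11 N) before letting go, and handed the job in at about 35 s of the 104 s allowed.

**Last checks:** The final scene picture shows all four upright inside their wells and the gripper well clear. The eyepiece and oil bottle are standing, judged by eye to be where they were. The side picture agrees, except that the arm partly hides the yellow objective and the oil bottle there.

**Disagreement:** The first scene and side estimates put the objectives up to about 10 mm nearer the cameras than the wrist camera did. I used the wrist values, and all four grasps closed on the barrel at about 34 mm as expected.

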